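Fold back the cover of the cup caddy

ROBOT

A 6-joint arm with a two-finger parallel gripper is mounted at the origin on the work surface. World frame = base frame: x ahead of the robot, y to its left, z up, the work surface at z = 0. Lengths are in m, angles in rad, forces in N, time in s.
With the tool pointing down it reaches from about 0.3 to 0.875 m from the base axis. Payload 6.4 kg.
Tool frame: the origin (TCP) lies on the centre line of the jaws, within the pads' length; the fingertips stand 22 mm ahead of it and the grasp point (between the pads) lies 3 mm ahead of it; z points along the fingers, y is the line along which they close (so a half turn about z gives the same grasp; the last joint's range is limited). The gripper opens to 88 mm and grips with 3 to 60 N. Pads are 18 mm wide; open, the fingers measure 123 mm over their backs; the gripper's body (75 mm by 187 mm) begins 45 mm behind the grasp point.
Start: joints at [1.105, 0.181, 1.607, -0, 1.354, -0.206], TCP at [0.148, 0.556, 0.261] pointing down, gripper open.
Joint ranges: [-2.99, 2.99], [-0.89, 2.07], [0.3, 2.58], [-1.14, 4.28], [0, 2.63], [-3.12, 3.12]. Speed limits (rad/s): [2.57, 2.57, 3.01, 3.14, 3.14, 3.14].

INTERFACE

Orientations are given as [roll, pitch, yaw] about the fixed x, y, z axes, in that order (R = Rz(yaw) Ry(pitch) Rx(roll)).
In Python, from bench import manip, grab_frame, get_calibration, order gives the robot as it stands.
- The arm moves only by the shell command python3 -m inch 'ROWS' [OPENING]. ROWS is a JSON object of lists of equal length, an entry for each row: "slide": the shift along the tool's x, y, z in m, a list of three; "turn": the turn, a rotation vector about the tool's x, y, z in rad, a list of three. A call has 1 to 12 rows; each row shifts and turns the commanded pose from where the row before left it, along the tool's axes as they then stand; what a row does not reach is not made up. A row lasts 1/8 s, in which the tool goes at most 62.5 mm and 10.7 degrees, less where a joint would pass 70% of its speed; a pose out of reach is approached as far as the arm can. A call with a gripper value outside its range is refused whole. OPENING is the finger opening in m, from 0 to 0.0881, set as the call begins (- or left out, the last holds). The fingers move at their own pace and stop on an object; the grip force is fixed at half the most. Time passes only in rows, so rows that do not move let the fingers close. It gives the time, the measured TCP pose, the force, the opening and the grip force at its end, in the units of the state.
- manip.get_state(): the state, without advancing time (a new reading comes with each control period).
- grab_frame(name): name is "scene" or "top" or "wrist"; returns the picture (480x640x3 uint8, red, green, blue); there is no depth.
- get_calibration(name): a dict with "fx", "fy", "cx", "cy" (pixels), "k1" (the pictures are not rectified: a ray, as slopes to the right and down, at radius r is drawn at 1 + k1 r^2 times it, then the intrinsics apply), "origin" and "rotation" of the camera in the world. Camera axes: x right, y down, z forward; pixel columns grow to the right and rows downward; lengths in m; the calibration is good to about 2 mm. A picture is of the moment at which its call begins: read the wrist's pose just before it. get_calibration takes no time and is no camera call; for the wrist camera it gives the pose at the moment of the call.
- order.job_done(): hands the job in; it is judged then, once.
The state is a dict: "time_s": time; "joints": joint angles; "qvel": joint speeds; "effort": joint torques, N m; "eef_pos": TCP position; "eef_rot": TCP orientation; "contact_force": force on the tool from outside, world axes, zero at the start; "ft_torque": the same for the moment, N m; "finger_gap": finger opening in m; "finger_force": force on a finger pad.
Only numpy, scipy, OpenCV 4.12 (cv2) and the standard library are available. Lean on these libraries where they do the work, as an engineer would, in place of code of your own. Each camera call takes 0.05 s, during which the arm holds its last target. There are 200 camera calls.

TASK

The black cup caddy on the coffee counter has a two-panel folding cover; its front panel, the one with the orange edge strip, was left standing half open. Push that panel over to the back until it lies flat on the rear panel, so that the cups can be reached, and leave the rear panel down on the caddy. Leave the cover of the white caddy as it stands.

Things in the scene. Friction and masses are not known exactly. Their poses are not given: they have to be found in the camera images.
- cup_caddy: black box, 164 (x) by 140 (y) mm, 86 high, holding cups, fixed on a wooden riser of varying height (10 to 60). Origin: centre of the box's underside, on the riser; x points to its back, away from the robot within 15 degrees; z up. Cover: two black panels 80 long (x), 136 wide, 5 thick, no handles; the rear one lies on the rear half. Hinge line between them: along y at x = 0, 92 mm above the origin
- cup_flap (a joint): angle (rad) of the black caddy's front panel (orange strip on its free edge, 80 mm from the hinge line) to the rear panel: 0 closed over the front half, 1.57 upright, 3.14 folded back flat on the rear panel (upper face then 97 mm above the box's origin). Starts 1.05 to 1.45, leaning to the robot. Stiff hinge (0.1 N m): stays where it is left, so push it all the way down
- cup_rear (a joint): angle (rad) of the black caddy's rear panel: 0 = lying down on the box, grows as its front edge is lifted. Starts at 0 and is to end there. Same stiff hinge, along the box's back edge (x = 80 mm, 92 mm above the origin)
- pod_edge (a point): middle of the free edge of the front panel of the white caddy: a bystander of the same build and size on its own riser, with grey panels and a white edge strip; its front panel also stands part open and is to be left so

How it is judged:
By the outcome, as a careful person would: the job done as asked, in the order asked, and still so for the second after the job is handed in, with the robot touching nothing.
It also fails if it takes over 29 s, if anything falls off the work surface, if the arm or the gripper's body presses on something with over 40 N, if the wrist force passes 120 N, or if a joint passes its speed limit or range.

## Working session

There is one attempt and no reset: what is moved stays moved. The work goes in short steps, Python scripts to look and compute and a shell command to move; the robot and the scene stay as the last step left them, time stands still between calls to the robot, and variables do not carry over. Pictures are saved under pics/ and viewed, at most 10 in all, crops included, and the job is handed in when it is done.

```bash
mkdir -p pics; ls; python3 - <<'E'
from bench import manip, grab_frame, get_calibration
import cv2
for n in("scene","top"):
    cv2.imwrite(f"pics/{n}0.png",grab_frame(n)[:,:,::-1]); print(n,get_calibration(n))
print(manip.get_state())
E
```

```text
pics
scene {'fx': 590.5745967066164, 'fy': 590.5745967066164, 'cx': 312.75730785008955, 'cy': 231.89807303488385, 'k1': -0.18902068688209003, 'origin': array([ 0.96696319, -0.29504691,  0.7590512 ]), 'rotation': array([-2.43337231e+00,  1.92471040e-04,  9.91343299e-01])}
top {'fx': 490.17765214882536, 'fy': 490.17765214882536, 'cx': 321.68520707238105, 'cy': 236.40198442595388, 'k1': 0.027713315916961197, 'origin': array([ 0.48345168, -0.01387586,  0.84648733]), 'rotation': array([-3.07747975,  0.05058462, -1.58151438])}
{'time_s': 0.1, 'joints': array([ 1.10473346e+00,  1.81470611e-01,  1.60783675e+00,  2.79432723e-05,
        1.35378026e+00, -2.06306464e-01]), 'qvel': array([ 7.29122662e-04,  1.10336674e-03, -2.70827437e-03,  1.32605059e-03,
        8.77678103e-04, -7.72053488e-05]), 'effort': array([ 2.24054083e-04, -4.34823167e+01, -3.42693973e+01,  7.04367855e-02,
        3.41595069e-02, -2.56973391e-05]), 'eef_pos': array([0.14747664, 0.55534174, 0.25993246]), 'eef_rot': array([-3.14013498e+00, -3.32938009e-04,  2.88182997e+00]), 'contact_force': array([-0.37045728, -0.11725561,  0.07240482]), 'ft_torque': array([ 0.00839431,  0.02094834, -0.0219694 ]), 'finger_force': 0.0, 'finger_gap': 0.08784324466781943}
```

View pics/scene0.png

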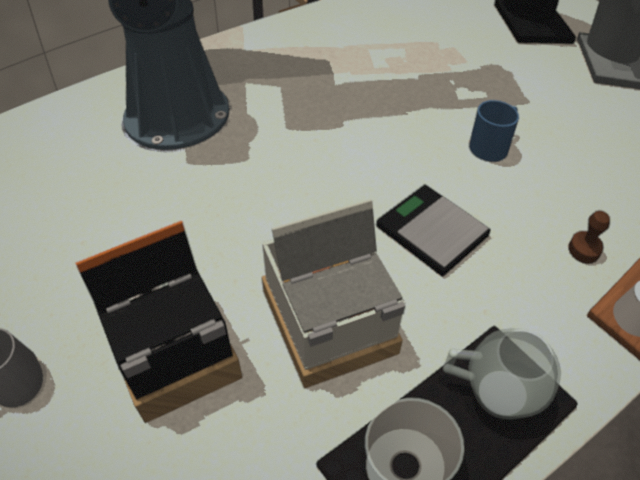

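View pics/top0.png

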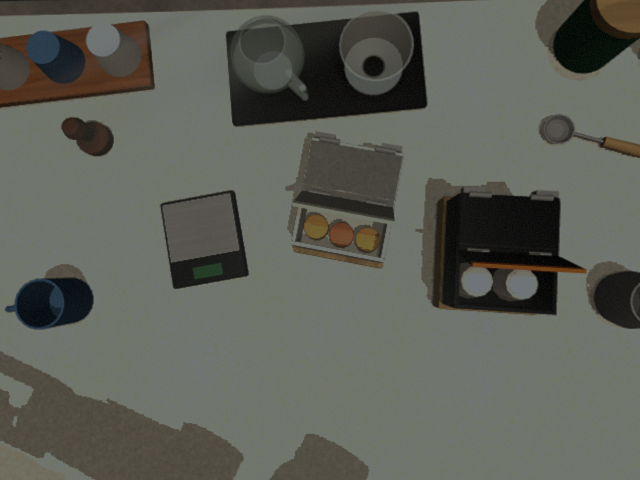

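The scene picture shows the black caddy at left: orange strip from (78,265) to (182,225), hinge at about (107,307)–(190,280). In the top picture the strip runs from (472,266) to (585,270), with the rear panel above it. The white caddy is to its +y side. I'll enlarge both views of the black caddy.

```bash
python3 - <<'E'
import cv2,numpy as np
a=cv2.imread("pics/scene0.png")[210:430,60:260]; b=cv2.imread("pics/top0.png")[180:330,425:625]
g=lambda i,s:cv2.resize((255*(i/255.)**.5).astype('uint8'),None,fx=s,fy=s,interpolation=cv2.INTER_CUBIC)
def ax(i,s,x0,y0):
    for x in range(x0,x0+i.shape[1]//s,20): cv2.putText(i,str(x),((x-x0)*s,10),0,.35,(0,0,255));cv2.line(i,((x-x0)*s,12),((x-x0)*s,18),(0,0,255))
    for y in range(y0,y0+i.shape[0]//s,20): cv2.putText(i,str(y),(0,(y-y0)*s+4),0,.35,(0,0,255))
    return i
A=g(a,2.7) if 0 else g(a,2); 
cv2.imwrite("pics/s1.png",ax(cv2.resize(A,None,fx=1.5,fy=1.5)[:600],3,60,210) if 0 else ax(g(a[:198],3),3,60,210)); cv2.imwrite("pics/t1.png",ax(g(b,4),4,425,180))
E
```

```text
(no output)
```

View pics/s1.png

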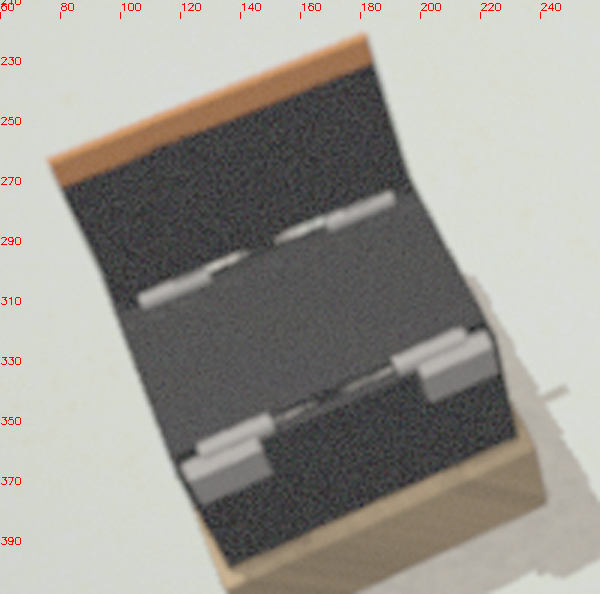

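View pics/t1.png

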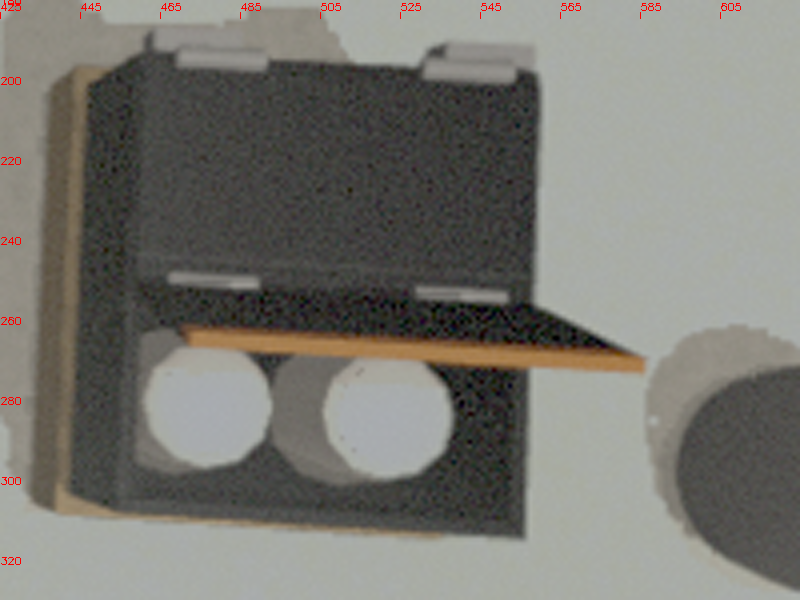

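The crops give the strip's rear corners as scene (77,265)/(182,223) and top (586,269)/(471,261). The hinge knuckle ends are at scene (106,310)/(191,275) and top (552,254)/(467,249). The box corners are scene (137,399)/(232,356) and top (556,314)/(454,307).

```bash
cat >h.py <<'E'
import numpy as np
from bench import get_calibration
from scipy.spatial.transform import Rotation as R
from scipy.optimize import least_squares
C={n:get_calibration(n) for n in("scene","top")}
def proj(n,P):
    c=C[n];M=R.from_euler('xyz',c['rotation']).as_matrix()
    p=(np.atleast_2d(P)-c['origin'])@M; s=p[:,:2]/p[:,2:]
    s=s*(1+c['k1']*(s**2).sum(1,keepdims=True))
    return s*[c['fx'],c['fy']]+[c['cx'],c['cy']]
E
python3 - <<'E'
from h import *
def tri(a,b): 
    s=least_squares(lambda P:np.r_[proj('scene',P)[0]-a,proj('top',P)[0]-b],[.5,-.2,.1]); return s.x.round(4),s.fun.round(1)
for k,a,b in[('strip-y',(77,265),(586,269)),('strip+y',(182,223),(471,261)),('hinge-y',(106,310),(552,254)),('hinge+y',(191,275),(467,249)),('pod-y',(373,203),(394,218)),('pod+y',(273,235),(293,203))]: print(k,*tri(a,b))
W=lambda q,P:np.array([q[0],q[1],q[2]])+np.array(P)@R.from_euler('z',q[3]).as_matrix().T
def res(q):
    a,k=q[4],q[5]; e=(-.08*np.cos(a),.092+.08*np.sin(a))
    f=lambda n,P,u:(proj(n,W(q,[P]))[0]-u)
    L=[('scene',(e[0],-.068,e[1]),(77,265)),('top',(e[0],-.068,e[1]),(586,269)),('scene',(e[0],.068,e[1]),(182,223)),('top',(e[0],.068,e[1]),(471,261)),
    ('scene',(0,-k,.092),(106,310)),('top',(0,-k,.092),(552,254)),('scene',(0,k,.092),(191,275)),('top',(0,k,.092),(467,249)),
    ('scene',(.082,-.07,0),(137,399)),('scene',(.082,.07,0),(232,356)),('top',(-.082,-.07,.086),(556,314)),('top',(-.082,.07,.086),(454,307))]
    return np.concatenate([f(*l) for l in L])
s=least_squares(res,[.45,-.25,.03,0,1.2,.055],loss='soft_l1'); print(s.x.round(4)); print(res(s.x).reshape(-1,2).round(1).tolist())
E
```

```text
strip-y [ 0.4793 -0.3041  0.2293] [-0.1 -0.  -0.1 -0. ]
strip+y [ 0.4895 -0.1694  0.2286] [1.6 0.1 1.4 0.7]
hinge-y [ 0.4995 -0.2961  0.1537] [0.3 0.  0.3 0.1]
hinge+y [ 0.508  -0.1816  0.1532] [-0.1 -0.  -0.1 -0. ]
pod-y [ 0.5751 -0.0208  0.2469] [-47.6   3.7 -42.8 -24.9]
pod+y [ 0.5393 -0.0013  0.154 ] [48.4 -3.4 44.1 25.5]
[ 0.5035 -0.2384  0.0601 -0.0773  1.3332  0.0576]
[[-0.8, -0.0], [0.7, -0.2], [1.8, -0.4], [1.4, 0.3], [0.7, 0.4], [-0.5, 0.5], [0.4, 0.2], [-0.7, 0.1], [-1.3, 1.1], [1.7, -0.0], [0.9, 0.7], [-0.5, 0.2]]
```

Pose found: box at (0.5035, −0.238, 0.060), yaw −0.077, flap 1.33, with errors of only a pixel or two. The plan is to close the fingers, stand in front of the panel and push it over along its arc, always with a downward bias so the rear panel isn't lifted.

```bash
python3 -m inch '{"slide":[[0,0,-0.04],[-0.05,-0.03,0],[-0.05,-0.03,0],[-0.05,-0.03,0],[-0.05,-0.03,0],[0,-0.06,0],[0,-0.06,0],[0,-0.06,0],[0,-0.06,0],[0,-0.06,0],[0,-0.06,0],[0,-0.06,0]],"turn":[[0,0,-0.182],[0,0,0],[0,0,0],[0,0,0],[0,0,0],[0,0,0],[0,0,0],[0,0,0],[0,0,0],[0,0,0],[0,0,0],[0,0,0]]}' 0
cat >b.py <<'E'
from h import *
from bench import manip
s=manip.get_state(); m=R.from_euler('z',-.0773).as_matrix()
print('t',s['time_s'],'box TCP',((s['eef_pos']-[.5035,-.2384,.0601])@m).round(4),'rot',s['eef_rot'].round(3),'F',s['contact_force'].round(1),'gap',s['finger_gap'])
E
python3 b.py
```

```text
time_s: 1.6
eef_pos: [0.3045, 0.0003, 0.3007]
eef_rot: [-3.141, 0.001, 3.065]
contact_force: [1.5, -0.3, -0.4]
finger_gap: 0.0004
finger_force: 0.0
t 1.6 box TCP [-0.2169  0.2226  0.2406] rot [-3.141e+00  1.000e-03  3.065e+00] F [ 1.5 -0.3 -0.4] gap 0.00040638810472407136
```

```bash
python3 -m inch '{"slide":[[-0.015,-0.0556,0.005],[-0.015,-0.0556,0.005],[-0.015,-0.0556,0.005],[-0.015,-0.0556,0.005],[-0.01,0,0.027],[-0.02,0,0.027],[0,0,0]],"turn":[[0,0,0],[0,0,0],[0,0,0],[0,0,0],[0,0,0],[0,0,0],[0,0,0]]}' 0
python3 b.py
```

```text
time_s: 2.48
eef_pos: [0.3768, -0.2259, 0.2244]
eef_rot: [3.138, -0.004, 3.064]
contact_force: [-0.4, 0.7, -0.4]
finger_gap: 0.0006
finger_force: 0.0
t 2.475 box TCP [-0.1273  0.0027  0.1643] rot [ 3.138 -0.004  3.064] F [-0.4  0.7 -0.4] gap 0.000615899971560816
```

```bash
python3 - <<'E'
from bench import grab_frame
import cv2
i=grab_frame("scene")[:,:,::-1][60:420,20:440]
cv2.imwrite("pics/s2.png",cv2.resize(i,None,fx=1.6,fy=1.6))
E
```

```text
(no output)
```

View pics/s2.png

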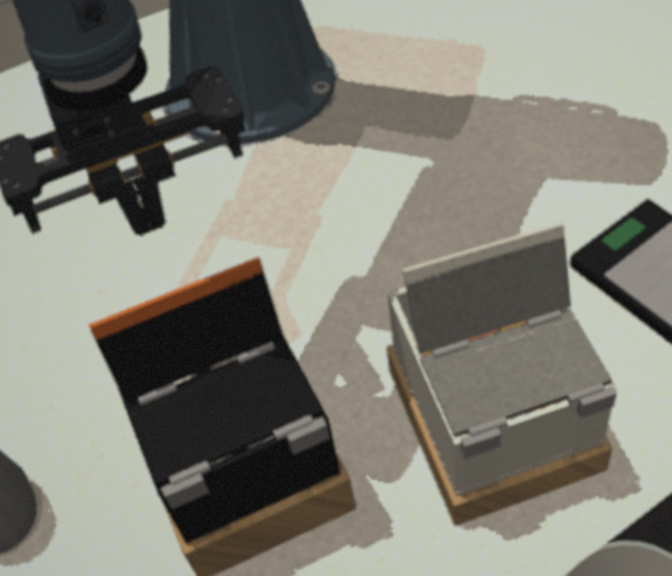

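Picture: gripper stands in front of the black panel (tips at about (150,230) in the crop), panel untouched, white caddy well clear. Move up to it.

```bash
python3 -m inch '{"slide":[[-0.035,-0.003,-0.004],[-0.03,0,0],[0,0,0]],"turn":[[0,0,0],[0,0,0],[0,0,0]]}' 0
python3 b.py
```

```text
time_s: 2.9
eef_pos: [0.4432, -0.2352, 0.2322]
eef_rot: [-3.14, 0.002, 3.066]
contact_force: [0.7, -0.4, 0.5]
finger_gap: 0.0001
finger_force: 0.0
t 2.9 box TCP [-0.0604 -0.0015  0.1721] rot [-3.140e+00  2.000e-03  3.066e+00] F [ 0.7 -0.4  0.5] gap 0.00012583076878116314
```

```bash
python3 -m inch '{"slide":[[-0.012,0,0.001],[-0.012,0,0.001],[-0.012,0,0.001],[-0.012,0,0.001],[0,0,0]],"turn":[[0,0,0],[0,0,0],[0,0,0],[0,0,0],[0,0,0]]}' 0
python3 b.py
```

```text
time_s: 3.52
eef_pos: [0.4907, -0.2387, 0.2264]
eef_rot: [3.141, 0.0, 3.064]
contact_force: [0.0, 0.1, 0.2]
finger_gap: 0.0004
finger_force: 0.0
t 3.525 box TCP [-0.0127 -0.0013  0.1663] rot [3.141 0.    3.064] F [0.  0.1 0.2] gap 0.000446734592296235
```

```bash
python3 - <<'E'
from bench import grab_frame
import cv2
i=grab_frame("scene")[:,:,::-1][130:430,20:420]
cv2.imwrite("pics/s3.png",cv2.resize(i,None,fx=1.6,fy=1.6))
E
```

```text
(no output)
```

View pics/s3.png

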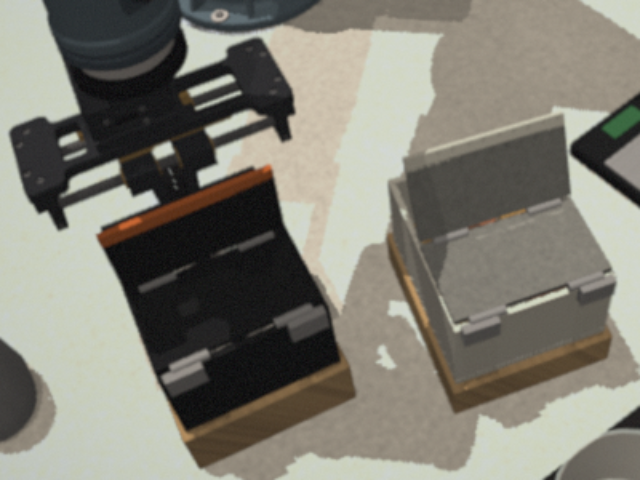

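The panel is pushed to about upright (strip from (100,237) to (271,170)), and the rear panel is still down. Continue along the arc.

```bash
python3 -m inch '{"slide":[[-0.011,0,0.001],[-0.011,0,0.001],[-0.0095,0,0.0055],[-0.0095,0,0.0055],[0,0,0]],"turn":[[0,0,0],[0,0,0],[0,0,0],[0,0,0],[0,0,0]]}' 0
python3 b.py
python3 - <<'E'
from bench import grab_frame
import cv2
i=grab_frame("scene")[:,:,::-1][130:430,20:420]
cv2.imwrite("pics/s4.png",cv2.resize(i,None,fx=1.6,fy=1.6))
E
```

```text
time_s: 4.2
eef_pos: [0.5314, -0.2417, 0.2129]
eef_rot: [3.141, -0.001, 3.064]
contact_force: [0.6, -0.2, 0.4]
finger_gap: 0.0004
finger_force: 0.0
t 4.2 box TCP [ 0.028  -0.0012  0.1528] rot [ 3.141e+00 -1.000e-03  3.064e+00] F [ 0.6 -0.2  0.4] gap 0.0003633831889889278
```

View pics/s4.png

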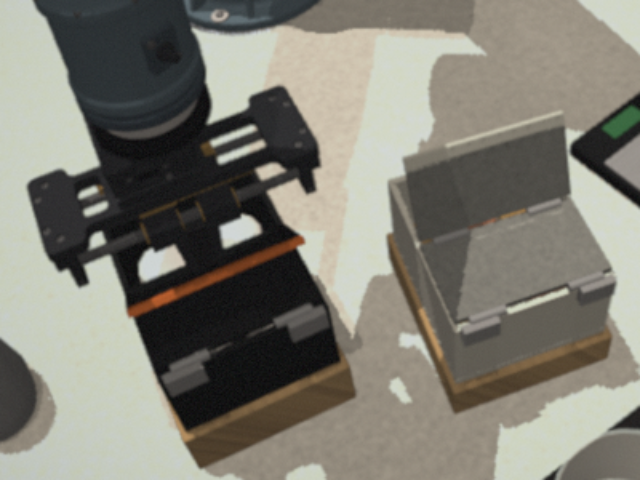

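The panel now leans to the back (strip (130,310)–(303,238)), cups are visible behind it, and the rear panel is down. Continue down to flat.

```bash
python3 -m inch '{"slide":[[-0.0065,0,0.008],[-0.0065,0,0.008],[-0.003,0,0.009],[-0.002,0,0.009],[0,0,0.002],[0,0,0]],"turn":[[0,0,0],[0,0,0],[0,0,0],[0,0,0],[0,0,0],[0,0,0]]}' 0
python3 b.py
```

```text
time_s: 5.0
eef_pos: [0.5485, -0.2431, 0.1774]
eef_rot: [3.141, -0.001, 3.064]
contact_force: [0.4, 0.8, 0.5]
finger_gap: 0.0008
finger_force: 0.0
t 5.0 box TCP [ 0.0453 -0.0012  0.1173] rot [ 3.141e+00 -1.000e-03  3.064e+00] F [0.4 0.8 0.5] gap 0.0008427638725394132
```

```bash
python3 -m inch '{"slide":[[0,0,0.0015],[0,0,0]],"turn":[[0,0,0],[0,0,0]]}' 0
python3 -m inch '{"slide":[[0,0,0.0015],[0,0,0]],"turn":[[0,0,0],[0,0,0]]}' 0
```

```text
time_s: 5.25
eef_pos: [0.5488, -0.2433, 0.1764]
eef_rot: [-3.141, 0.0, 3.064]
contact_force: [-0.4, 0.4, 0.3]
finger_gap: 0.0005
finger_force: 0.0
time_s: 5.5
eef_pos: [0.5489, -0.2434, 0.1757]
eef_rot: [-3.141, 0.0, 3.064]
contact_force: [-1.6, 1.6, 5.3]
finger_gap: 0.0004
finger_force: 2.7
```

```bash
python3 -m inch '{"slide":[[0,0,0.001],[0,0,0]],"turn":[[0,0,0],[0,0,0]]}' 0
python3 -m inch '{"slide":[[0,0,0.001],[0,0,0]],"turn":[[0,0,0],[0,0,0]]}' 0
```

```text
time_s: 5.75
eef_pos: [0.549, -0.2434, 0.1755]
eef_rot: [-3.141, 0.001, 3.064]
contact_force: [-4.2, 1.9, 10.4]
finger_gap: 0.0003
finger_force: 5.4
time_s: 6.0
eef_pos: [0.549, -0.2434, 0.1754]
eef_rot: [-3.141, 0.001, 3.064]
contact_force: [-6.5, 4.2, 15.3]
finger_gap: 0.0005
finger_force: 8.0
```

It is rigid at 15 N, so flat there. Lift a little, press once nearer the hinge (seats the rear panel), then check.

```bash
python3 -m inch '{"slide":[[0,0,-0.015],[0.032,0,0],[0,0,0.011],[0,0,0]],"turn":[[0,0,0],[0,0,0],[0,0,0],[0,0,0]]}' 0
python3 -m inch '{"slide":[[0,0,0.002],[0,0,0]],"turn":[[0,0,0],[0,0,0]]}' 0
python3 -m inch '{"slide":[[0,0,0.002],[0,0,0]],"turn":[[0,0,0],[0,0,0]]}' 0
```

```text
time_s: 6.5
eef_pos: [0.517, -0.2408, 0.1762]
eef_rot: [3.141, -0.0, 3.063]
contact_force: [-0.2, 0.0, 0.1]
finger_gap: 0.0002
finger_force: 0.0
time_s: 6.75
eef_pos: [0.5175, -0.241, 0.1756]
eef_rot: [-3.141, 0.0, 3.064]
contact_force: [-3.4, 1.4, 6.7]
finger_gap: 0.0004
finger_force: 3.7
time_s: 7.0
eef_pos: [0.5176, -0.241, 0.1754]
eef_rot: [-3.141, 0.0, 3.064]
contact_force: [-8.1, 4.7, 19.6]
finger_gap: 0.0004
finger_force: 9.5
```

The height is the same at both spots (0.1754), so both panels lie flat. Lift away and look.

```bash
python3 -m inch '{"slide":[[0,0,-0.04],[0,0,-0.05],[0.05,0,-0.03],[0.05,0,0],[0.05,0,0],[0,0,0]],"turn":[[0,0,0],[0,0,0],[0,0,0],[0,0,0],[0,0,0],[0,0,0]]}' 0
python3 - <<'E'
from bench import grab_frame
import cv2,numpy as np
f=lambda i:cv2.resize((255*(i/255.)**.5).astype('uint8'),(400,400))
a=grab_frame("scene")[:,:,::-1][150:430,60:340];b=grab_frame("top")[:,:,::-1][110:390,370:640]
cv2.imwrite("pics/end.png",np.hstack([f(a),f(b)]))
E
```

```text
time_s: 7.75
eef_pos: [0.3659, -0.2288, 0.2928]
eef_rot: [-3.141, 0.0, 3.062]
contact_force: [0.4, -0.0, -0.2]
finger_gap: 0.0004
finger_force: 0.0
```

View pics/end.png

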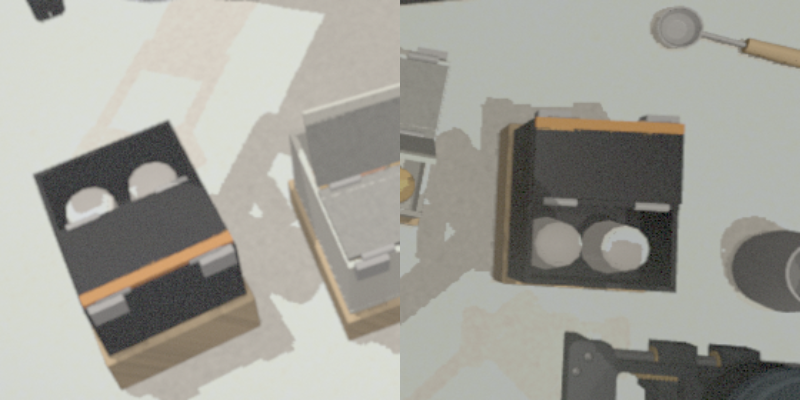

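The front panel lies flat on the rear panel: the strip is at the back edge, (82,300)–(232,238) in the left half, and both cups are exposed. The white cover is unchanged and the gripper is clear.

```bash
python3 -c "
from bench import order
print(order.job_done())"
```

```text
the job is handed in; nothing more can be done
None
```

The black caddy's front panel is folded flat on the rear panel, which is still down, so the cups can be reached; the white caddy was left as it stood, and the job was handed in at about 8 s.

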